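# Wedge a dryer's motor plate off its rubber rests and hold it

### The arm

A 6-joint arm with a two-finger parallel gripper is mounted at the origin on the work surface. World frame = base frame: x ahead of the robot, y to its left, z up, the work surface at z = 0. Lengths are in m, angles in rad, forces in N, time in s.
With the tool pointing down it reaches from about 0.375 to 0.925 m from the base axis. Payload 5.7 kg.
Tool frame: the origin (TCP) lies at the very end of the fingers, on their centre line; the grasp point (between the pads) lies 19 mm behind it; z points along the fingers, y is the line along which they close (so a half turn about z gives the same grasp; the last joint's range is limited). The gripper opens to 88 mm and grips with 3 to 60 N. Pads are 20 mm wide; open, the fingers measure 115 mm over their backs; the gripper's body (75 mm by 178 mm) begins 61 mm behind the grasp point.
Start: joints at [1.065, 0.359, 1.51, -0, 1.272, -0.115], TCP at [0.229, 0.555, 0.223] pointing down, gripper open.
Joint ranges: [-2.97, 2.97], [-1.01, 2.36], [0.21, 2.38], [-0.96, 4.11], [0.2, 2.71], [-2.98, 2.98]. Speed limits (rad/s): [2.39, 2.39, 3.14, 3.14, 3.14, 3.14].

### API

Orientations are given as a unit quaternion [x, y, z, w].
In Python, from bench import manip gives the robot as it stands.
- The arm moves only by the shell command python3 -m jog 'ROWS' [FORCE]. ROWS is JSON, a list that holds one entry, the list of rows, each a list of 5 numbers: the finger opening in cm, from 0 to 8.78, then the shift along the tool's x, y, z in cm, then the turn about the tool's z in rad. A call has 1 to 20 rows; each row shifts and turns the commanded pose from where the row before left it, along the tool's axes as they then stand; what a row does not reach is not made up. A row lasts 1/12 s, in which the tool goes at most 41.7 mm and 7.16 degrees, less where a joint would pass 70% of its speed; a pose out of reach is approached as far as the arm can. A call is refused whole if a number of a shift passes 4.17 or a number of a turn 0.125, either way. A call with a gripper value outside its range is refused whole. The fingers move at their own pace and stop on an object; FORCE is the grip in N (left out, the last holds). Time passes only in rows, so rows that do not move let the fingers close. It gives the time, the measured TCP pose, the force, the opening and the grip force at its end, in the units of the state.
- manip.state(): the state, without advancing time (a new reading comes with each control period).
- manip.grab_frame(name): name is "scene" or "top" or "wrist"; returns a dict with "color" (480x640x3 uint8, red, green, blue), "intrinsics" (3x3 intrinsics, pixels), "k1" (the pictures are not rectified: a ray, as slopes to the right and down, at radius r is drawn at 1 + k1 r^2 times it, then the intrinsics apply), "origin" and "rotation" of the camera in the world. Camera axes: x right, y up, looking along -z (the intrinsics and any distortion apply to the point x, -y, -z); pixel columns grow to the right and rows downward; lengths in m; the calibration is good to about 2 mm. A picture is of the moment at which its call begins. There is no depth.
- manip.close_job(): hands the job in; it is judged then, once.
The state is a dict: "time": time; "qpos": joint angles; "dq": joint speeds; "joint_efforts": joint torques, N m; "tool_pos": TCP position; "ee_rot": TCP orientation; "force": force on the tool from outside, world axes, zero at the start; "ft_torque": the same for the moment, N m; "gripper_width": finger opening in m; "grasp_force": force on a finger pad.
Only numpy, scipy, OpenCV 4.12 (cv2) and the standard library are available. Lean on these libraries where they do the work, as an engineer would, in place of code of your own. Each camera call takes 0.05 s, during which the arm holds its last target. There are 200 camera calls.

### The job

The hinged motor plate of this dryer drive unit has to be held just clear of its two rubber rests so that I can change them. Swing the clamp off the plate by turning its wing knob a quarter turn anticlockwise, then take the wooden wedge by its thick end and push it, thin end first and flat on the counter, straight in under the middle of the plate's free edge until that edge stands 2 to 6 mm above the rests. Lift the plate with the wedge only, leave everything else on the counter where it is, and finish while still holding the wedge in place.

Things in the scene. Friction and masses are not known exactly. Their poses are not given: they have to be found in the camera images.
- drive_unit: drive unit, a steel flat-bar frame 235 x 245 mm fixed to the counter, open at its front between two side bars 10 mm high (136 mm apart), so that the bare counter is the floor under the plate. Origin on the counter under the middle of the unit; +x of the unit points from the plate's free edge to its hinge, so the wedge is pushed in along +x of the unit; z up
- motor_plate: the aluminium plate (180 mm from hinge to free edge, 200 mm wide, 4 mm thick) with a grey motor on it, about 1.3 kg in all; the motor's top is 107 mm above the counter and its near side 64 mm behind the free edge. Origin on the hinge axis, axes as the unit's when it is down
- plate_hinge (a joint): angle of the motor plate, rad: 0 lying on its rubber rests, growing as the free edge rises; 0.01 rad is 1.84 mm of lift at the free edge. It falls back by its own weight
- plate_edge (a point): middle of the underside of the plate's free edge, a rolled lip of 4 mm radius; 14 mm above the counter when the plate is down; axes as the plate's
- swing_clamp (a joint): angle of the swing clamp, rad: near 0 (0 to 0.2) its steel finger lies over the plate's edge and holds it down, so that it cannot be lifted; it grows anticlockwise seen from above, the finger is clear of the plate above 1.12 and the stop is at 1.57. It stays where it is left and takes about 0.05 N m to turn
- clamp_grip (a point): centre of the clamp's black wing grip, on the turning axis, 57 mm above the counter: a bar 50 mm long (along this point's y, which with the finger pointing to -y), 14 mm thick (along x) and 22 mm high. It stands beside the plate, on its left seen along the unit's +x, near the free edge
- wedge: beech wedge 140 mm long, 40 mm wide, 4 mm thick at the thin end and 32 mm at the thick end (rises 1 in 5), 0.1 kg, lying flat on the counter. Origin at the centre of its underside; +x points to the thin end, y across, z up. Pushed in under the plate it touches the edge when the thin end is about 50 mm past the edge; each further 5 mm lifts the edge 1 mm and takes some 5 to 20 N
- wedge_tip (a point): middle of the wedge's thin end, on its underside; axes as the wedge's
- wedge_grip (a point): where to grip the wedge, across its 40 mm width: 30 mm from the thick end, on its middle line, 14 mm above its underside
- spacer_block: plain beech block 100 x 50 x 20 mm, the same wood as the wedge but not tapered; not to be used. Origin at the centre of its underside
- screwdriver: black-handled screwdriver 170 mm long lying on the counter left of the unit, a bystander; origin under its middle, along its x
- spanner: steel spanner 160 mm long lying on the counter right of the unit, a bystander; origin under its middle, along its x
- mallet: hammer with wooden handle, 250 mm, lying on the left, a bystander; origin under its middle
- cleaner: white bottle 190 mm high, 68 mm across, standing on the right, a bystander; origin at the centre of its foot
- bolt_jar: glass jar 75 mm high, 64 mm across, standing on the right, a bystander; origin at the centre of its foot
- rest_a: new rubber rest 26 x 24 x 6 mm lying on the left, a bystander; origin at the centre of its underside
- rest_b: the second new rubber rest, same size, beside the first, a bystander; origin at the centre of its underside
Things that resemble listed ones, but are neither listed nor needed, are in the scene too. Leave any blue or orange look-alike of the wedge alone.

How it is judged:
On the way:
1. the swing clamp's finger is turned clear of the plate while the plate still lies on its rests (value of joint swing_clamp above 1.15 rad and value of joint plate_hinge below 0.008 rad), for 0.2 s.
At the end, for the whole second after the job is handed in: Clamp past 1.15 rad; free edge 1.6 to 6.7 mm off its rests (hinge 0.0085 to 0.0365 rad), carried by the wedge alone (over 2 N; arm clear of the plate); wedge flat and still, thin end over 35 mm in, within 30 mm of the middle and 0.25 rad of straight; fingers on the wedge (over 2 N) (value of joint swing_clamp above 1.15 rad and value of joint plate_hinge between 0.0085 and 0.0365 rad and contact force between wedge and motor_plate above 2 N and contact force between the fingers and wedge above 2 N and contact force between each of the arm, the fingers, spacer_block and motor_plate below 0.5 N and x of wedge_tip in the frame of plate_edge above 0.035 m and y of wedge_tip in the frame of plate_edge between -0.03 and 0.03 m and angle between the x axis of wedge and the x axis of drive_unit, either way round below 0.25 rad and angle between wedge's own z axis and vertical below 0.1 rad and linear speed of wedge below 0.02 m/s); the arm keeps its last pose, push and grip.
It fails at once if the plate's free edge is thrown up more than 12 mm, straining the motor's leads (value of joint plate_hinge above 0.065 rad).
It fails at once if the gripper pries or presses on the motor plate (over 8 N) (contact force between any of the fingers, the arm and motor_plate above 8 N).
It fails at once if a bystander is moved more than 20 mm (distance of any of spacer_block, screwdriver, spanner, mallet, cleaner, bolt_jar, rest_a, rest_b from where it was at the start of the episode above 0.02 m).
It also fails if it takes over 64 s, if anything falls off the work surface, if the arm or the gripper's body presses on something with over 40 N, if the wrist force passes 120 N, or if a joint passes its speed limit or range.

## Working session

There is one attempt and no reset: what is moved stays moved. The work goes in short steps, Python scripts to look and compute and a shell command to move; the robot and the scene stay as the last step left them, time stands still between calls to the robot, and variables do not carry over. Pictures are saved under pics/ and viewed, at most 10 in all, crops included, and the job is handed in when it is done.

```bash
mkdir -p pics
cat > h.py <<'E'
import numpy as np, cv2
from bench import manip
from scipy.spatial.transform import Rotation as R
def ray(f,u,v):
    K=np.array(f["intrinsics"]);d=np.array([(u-K[0,2])/K[0,0],(v-K[1,2])/K[1,1]])
    s=d.copy()
    for _ in range(20): s=d/(1+f["k1"]*(s@s))
    return np.array(f["origin"]),np.array(f["rotation"])@np.array([s[0],-s[1],-1])
def onplane(f,u,v,z):
    o,d=ray(f,u,v);return o+d*(z-o[2])/d[2]
def two(f1,p1,f2,p2):
    o1,d1=ray(f1,*p1);o2,d2=ray(f2,*p2)
    t=np.linalg.lstsq(np.c_[d1,-d2],o2-o1,rcond=None)[0]
    a,b=o1+t[0]*d1,o2+t[1]*d2
    return (a+b)/2,np.linalg.norm(a-b)
def save(f,n): cv2.imwrite(n,f["color"][:,:,::-1])
E
python3 - <<'E'
from h import *
import pickle
for n in("scene","top"):
    f=manip.grab_frame(n);save(f,f"pics/{n}0.png");pickle.dump(f,open(n+"0.pkl","wb"));print(n,f["origin"],f["k1"])
print(manip.state())
E
```

```text
scene [1.12328201 0.82550088 1.26500582] -0.06296996340378717
top [0.38022207 0.01667485 1.42067793] -0.15508543062690858
{'time': 0.1, 'qpos': array([ 1.06487464e+00,  3.59400460e-01,  1.51131647e+00, -6.22370099e-06,
        1.27250531e+00, -1.15082543e-01]), 'dq': array([-1.21872196e-03, -8.77113388e-06, -7.12028312e-04,  9.95083186e-04,
        4.76205009e-04,  1.35207583e-03]), 'joint_efforts': array([ 1.76863177e-04, -5.16360533e+01, -2.71408242e+01,  6.78671105e-02,
        2.76402687e-02, -5.73406555e-05]), 'tool_pos': array([0.22827504, 0.55420689, 0.22191596]), 'ee_rot': array([ 1.94177174e-01,  9.80966137e-01, -7.76739184e-04, -2.46117998e-04]), 'force': array([ 0.76849804,  0.04686697, -0.42336485]), 'ft_torque': array([ 0.00893475,  0.00121498, -0.01986684]), 'grasp_force': 0.0, 'gripper_width': 0.08783746558932892}
```

View pics/top0.png

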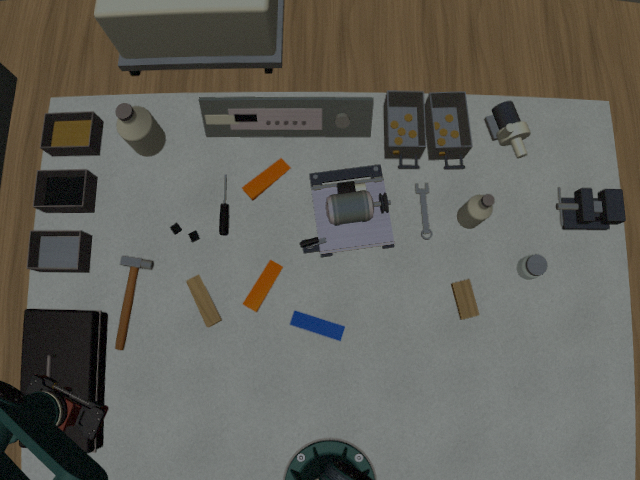

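View pics/scene0.png

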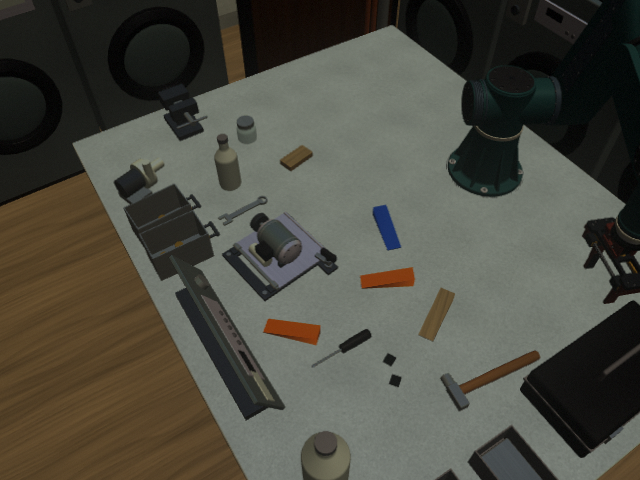

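The top view shows the unit at (350,210), clamp grip at (312,244), the wedge at (204,300) and the spacer at (465,299). The blue look-alike is at (317,325) and orange ones at (263,286) and (266,179). I'll enlarge the crops to settle the details.

Run:
```python
from h import *
import pickle
t=pickle.load(open("top0.pkl","rb"))["color"][:,:,::-1];s=pickle.load(open("scene0.pkl","rb"))["color"][:,:,::-1]
def c(a,u,v,w,h,k): return cv2.resize(a[v:v+h,u:u+w],None,fx=k,fy=k,interpolation=cv2.INTER_CUBIC)
a=c(t,300,160,100,100,4);b=c(t,170,260,100,75,4);d=c(s,215,200,130,100,4)[:400,:400];e=c(s,400,275,100,75,4)
# a: top unit, d: scene unit ; b: top wedge, e: scene wedge
d=c(s,245,200,100,100,4)
f=np.vstack([np.hstack([a,d]),cv2.resize(np.hstack([b,e]),(533,200))[:, :].copy() if 0 else cv2.copyMakeBorder(cv2.resize(np.hstack([b,e]),(533,200)),0,0,0,267,0)])
cv2.imwrite("pics/c1.png",f)
for n in("top","scene"):
    fr=pickle.load(open(n+"0.pkl","rb"));hsv=cv2.cvtColor(fr["color"],cv2.COLOR_RGB2HSV)
    m=cv2.inRange(hsv,(8,60,60),(22,200,255))
    for q in cv2.findContours(m,0,2)[0]:
        if 150<cv2.contourArea(q)<1500:
            r=cv2.minAreaRect(q);print(n,cv2.contourArea(q),r[0],cv2.boxPoints(r).round(1).tolist(), [onplane(fr,*p,0.016)[:2].round(3).tolist() for p in cv2.boxPoints(r)])
```

```text
Traceback (most recent call last):
  File "h.py", line 10, in onplane
    o,d=ray(f,u,v);return o+d*(z-o[2])/d[2]
        ~~~^^^^^^^
  File "h.py", line 8, in ray
    return np.array(f["origin"]),np.array(f["rotation"])@np.array([s[0],-s[1],-1])
                                 ~~~~~~~~~~~~~~~~~~~~~~~^~~~~~~~~~~~~~~~~~~~~~~~~~
ValueError: matmul: Input operand 1 has a mismatch in its core dimension 0, with gufunc signature (n?,k),(k,m?)->(n?,m?) (size 3 is different from 4)
```

View pics/c1.png

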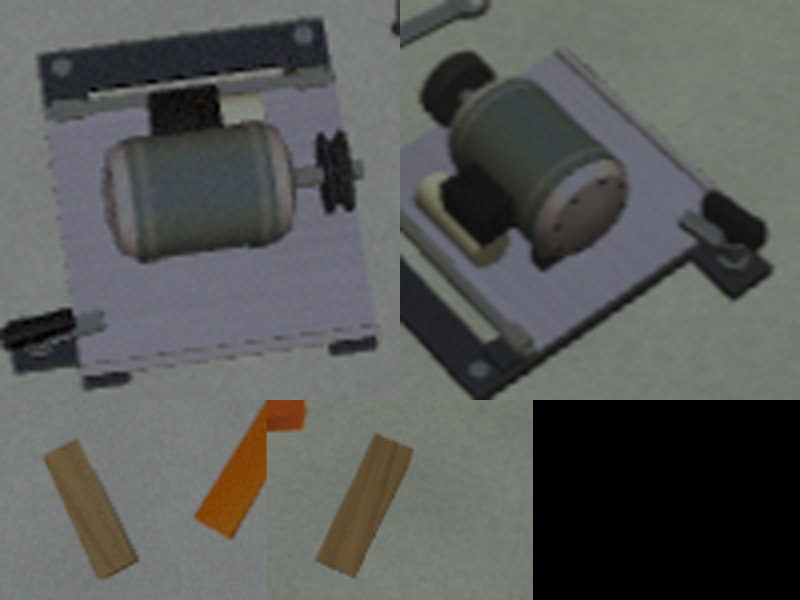

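The crops show the grip bar lying across the unit, with its finger over the plate edge. In the scene view neither of the wedge's end faces shows, which suggests the end nearest that camera is the thin one. I'll triangulate the wedge corners to check.

```bash
sed -i 's/np.array(f\["rotation"\])@/rot(f)@/; s/^def ray/def rot(f):\n    r=np.array(f["rotation"]);return R.from_quat(r).as_matrix() if r.size==4 else r\ndef ray/' h.py
python3 - <<'E'
from h import *
import pickle
F={n:pickle.load(open(n+"0.pkl","rb")) for n in("top","scene")}
for n,fr in F.items():
    g=cv2.resize(fr["color"],None,fx=4,fy=4,interpolation=cv2.INTER_CUBIC)
    hsv=cv2.cvtColor(g,cv2.COLOR_RGB2HSV)
    m=cv2.inRange(hsv,(8,60,60),(22,190,255))
    for q in cv2.findContours(m,0,2)[0]:
        if 4000<cv2.contourArea(q)<30000:
            q4=cv2.approxPolyDP(q,14,True)[:,0]/4
            print(n,cv2.contourArea(q)/16)
            for p in q4: print("  ",p,onplane(fr,*p,0)[:2].round(3),onplane(fr,*p,0.032)[:2].round(3))
# hand-read unit points from crop (top crop origin 300,160 /4)
t,s=F["top"],F["scene"]
T=lambda u,v:(300+u/4,160+v/4); S=lambda u,v:(245+(u-400)/4,200+v/4)
for n,a,b in[("grip end outer",T(2,335),None),("grip/finger end",T(75,318),None)]:
    print(n,onplane(t,*a,.068).round(3))
for n,a in[("edge left",T(83,370)),("edge right",T(377,332)),("hinge left",T(45,118)),("hinge right",T(335,85))]:
    print(n,onplane(t,*a,.016).round(3))
print("corner R",two(t,T(377,332),s,S(560,50)))
print("grip top mid",two(t,T(38,327),s,S(735,215)))
E
```

```text
top 268.375
   [ 18. 440.] [0.078 0.859] [0.085 0.84 ]
   [  4.75 452.25] [0.039 0.902] [0.047 0.882]
   [ 20.75 469.5 ] [-0.004  0.85 ] [0.004 0.832]
top 698.0
   [468.75 279.25] [ 0.534 -0.375] [ 0.531 -0.366]
   [451.25 284.25] [ 0.521 -0.326] [ 0.517 -0.319]
   [460.75 319.25] [ 0.427 -0.349] [ 0.425 -0.341]
   [478.75 314.5 ] [ 0.439 -0.399] [ 0.437 -0.39 ]
top 783.1875
   [198.   274.75] [0.544 0.357] [0.541 0.349]
   [186.5  282.25] [0.524 0.388] [0.52  0.379]
   [208.75 327.  ] [0.405 0.323] [0.404 0.316]
   [221.25 319.5 ] [0.425 0.29 ] [0.424 0.283]
top 642.03125
   [133.75 266.5 ] [0.565 0.538] [0.561 0.526]
   [121.  312.5] [0.439 0.566] [0.438 0.554]
   [118.25 349.75] [0.339 0.569] [0.34  0.557]
   [123.25 349.25] [0.341 0.555] [0.342 0.543]
   [138.5  269.75] [0.556 0.523] [0.552 0.512]
   [136.75 274.75] [0.543 0.528] [0.539 0.516]
top 846.90625
   [270.75 259.5 ] [0.587 0.16 ] [0.582 0.157]
   [242.5 303. ] [0.469 0.234] [0.467 0.229]
   [255.5 312. ] [0.446 0.198] [0.444 0.194]
   [283.   267.75] [0.565 0.127] [0.56  0.124]
top 803.3125
   [281.25 157.75] [0.874 0.1
[... 1270 characters left out ...]
5 161.  ] [ 0.53  -0.383] [ 0.545 -0.352]
   [291.25 167.25] [ 0.515 -0.339] [ 0.53  -0.309]
scene 970.84375
   [237.25  23.75] [ 0.272 -1.203] [ 0.293 -1.152]
   [220.75  30.  ] [ 0.351 -1.198] [ 0.37  -1.147]
   [229.    83.75] [ 0.486 -0.846] [ 0.502 -0.804]
   [245.5   77.75] [ 0.417 -0.845] [ 0.435 -0.803]
grip end outer [0.618 0.078 0.068]
grip/finger end [0.629 0.031 0.068]
edge left [0.604 0.026 0.016]
edge right [ 0.63  -0.171  0.016]
hinge left [0.778 0.052 0.016]
hinge right [ 0.802 -0.146  0.016]
corner R (array([ 0.63161013, -0.17247998,  0.01177936]), np.float64(0.0015491463548212136))
grip top mid (array([0.62516963, 0.05467227, 0.05862332]), np.float64(8.683096334094812e-05))
```

The two views agree: the wedge's thin end is the far one, with its tip near (0.534, 0.372) at a heading of 0.54 rad. The clamp grip is near (0.624, 0.055). Next is the hover above the clamp.

```bash
python3 -m jog '[[[8.7,-3.1,-1.73,0,0],[8.7,-3.1,-1.73,0,0],[8.7,-3.1,-1.73,0,0],[8.7,-3.1,-1.73,0,0],[8.7,-3.1,-1.73,0,0],[8.7,-3.1,-1.73,0,0],[8.7,-3.1,-1.73,0,0],[8.7,-3.1,-1.73,0,0],[8.7,-3.1,-1.73,0,0],[8.7,-3.1,-1.73,0,0],[8.7,-3.1,-1.73,0,0],[8.7,-3.1,-1.73,0,0],[8.7,-3.1,-1.73,0,0],[8.7,-3.1,-1.73,0,0],[8.7,-3.1,-1.73,0,0],[8.7,-3.1,-1.73,0,0],[8.7,-3.1,-1.73,0,0],[8.7,-3.1,-1.73,0,0]]]'
python3 -m jog '[[[5,0,0,0,0.119],[5,0,0,0,0.119],[5,0,0,0,0.119],[5,0,0,0,0.119],[5,0,0,0,0.119],[5,0,0,0,0.119],[5,0,0,0,0.119],[5,0,0,0,0.119],[5,0,0,0,0],[5,0,0,0,0],[5,0,0,0,0]]]'
python3 - <<'E'
from h import *
import pickle
f=manip.grab_frame("wrist");pickle.dump(f,open("w1.pkl","wb"));save(f,"pics/w1.png")
s=manip.state();print(s["tool_pos"],R.from_quat(s["ee_rot"]).as_matrix()[:2,1],s["qpos"],f["origin"])
E
```

```text
time: 1.6
tool_pos: [0.6264, 0.0526, 0.2222]
ee_rot: [0.194, 0.981, -0.0, -0.0]
force: [-0.4, 0.8, -0.1]
gripper_width: 0.0871
grasp_force: 0.0
time: 2.52
tool_pos: [0.6257, 0.0542, 0.2224]
ee_rot: [0.621, 0.784, -0.0, -0.0]
force: [0.7, 0.8, 0.1]
gripper_width: 0.05
grasp_force: 0.0
[0.62572409 0.05425525 0.22247013] [0.97347555 0.22879069] [-2.33682973e-02  3.99317021e-01  1.44643231e+00 -1.05658600e-04
  1.29624759e+00 -2.54174889e-01] [0.61076088 0.1219703  0.38437689]
```

View pics/w1.png

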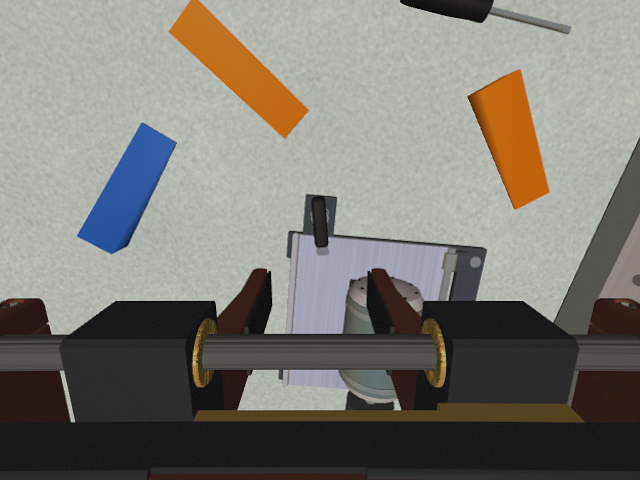

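The wrist view shows the grip bar from (317,197) to (322,247), the free edge from (291,233) down to (283,384), and the finger on the plate. I'll measure the bar against both the top and wrist views.

Run:
```python
from h import *
import pickle
f=pickle.load(open("w1.pkl","rb"));t=pickle.load(open("top0.pkl","rb"))
g=f["color"];m=(g.max(2)<50).astype(np.uint8);m[:190]=0;m[260:]=0;m[:,:300]=0;m[:,340:]=0
q=max(cv2.findContours(m,0,2)[0],key=cv2.contourArea);r=cv2.minAreaRect(q);print(r,cv2.boxPoints(r).round(1).tolist())
for p in [(317,199),(321,245),r[0]]: print(onplane(f,*p,.068).round(4), onplane(f,*p,.057).round(4))
print(two(f,r[0],t,(300+38/4,160+327/4)))
a=onplane(f,291,233,.016);b=onplane(f,283,384,.016);print("edge",a,b)
# plane edge with direction
c=onplane(f,481,249,.016);print("hinge left",c)
```

```text
((319.1077880859375, 221.0573272705078), (50.2193717956543, 15.296009063720703), 88.26429748535156) [[310.70001220703125, 196.1999969482422], [326.0, 195.6999969482422], [327.5, 245.89999389648438], [312.20001220703125, 246.39999389648438]]
[0.619 0.079 0.068] [0.6192 0.0775 0.057 ]
[0.6333 0.0354 0.068 ] [0.6341 0.0324 0.057 ]
[0.6259 0.0585 0.068 ] [0.6264 0.0563 0.057 ]
(array([0.62674347, 0.05489039, 0.04999599]), np.float64(2.4970456726132466e-05))
edge [0.60025815 0.02710956 0.016     ] [ 0.63241155 -0.1723776   0.016     ]
hinge left [0.81801562 0.05904538 0.016     ]
```

```bash
python3 -m jog '[[[4,0.27,0.1,3.2,-0.04],[4,0,0,3.2,0],[4,0,0,3.2,0],[4,0,0,3.2,0],[4,0,0,2.5,0],[4,0,0,1.3,0],[4,0,0,1.2,0],[4,0,0,0,0],[4,0,0,0,0]]]'
python3 -m jog '[[[0.5,0,0,0,0],[0.5,0,0,0,0],[0.5,0,0,0,0],[0.5,0,0,0,0],[0.5,0,0,0,0],[0.5,0,0,0,0]]]' 20
```

```text
time: 3.32
tool_pos: [0.6262, 0.0571, 0.0445]
ee_rot: [0.606, 0.795, -0.0, -0.0]
force: [0.3, -1.0, 0.1]
gripper_width: 0.04
grasp_force: 0.0
time: 3.82
tool_pos: [0.6258, 0.0569, 0.0455]
ee_rot: [0.606, 0.795, -0.0, -0.0]
force: [-3.1, -0.2, 6.1]
gripper_width: 0.0139
grasp_force: 20.0
```

The grip closed on the 14 mm bar. Now I turn it anticlockwise.

```bash
python3 -m jog '[[[0.5,0,0,0,-0.1],[0.5,0,0,0,-0.1],[0.5,0,0,0,-0.1],[0.5,0,0,0,-0.1],[0.5,0,0,0,-0.1],[0.5,0,0,0,-0.1],[0.5,0,0,0,-0.1],[0.5,0,0,0,-0.1],[0.5,0,0,0,-0.1],[0.5,0,0,0,-0.1],[0.5,0,0,0,-0.1],[0.5,0,0,0,-0.1],[0.5,0,0,0,-0.1],[0.5,0,0,0,-0.04],[0.5,0,0,0,0],[0.5,0,0,0,0]]]'
python3 -m jog '[[[4,0,0,0,0],[4,0,0,0,0],[4,0,0,0,0],[4,0,0,-1,0],[4,0,0,-3,0],[4,0,0,-3.5,0],[4,0,0,-3.5,0],[4,0,0,-3.5,0],[4,0,0,-3.5,0],[8,0,0,0,0],[8,0,0,0,0]]]'
python3 - <<'E'
from h import *
import pickle
f=manip.grab_frame("wrist");pickle.dump(f,open("w2.pkl","wb"));save(f,"pics/w2.png")
s=manip.state();print(s["tool_pos"],R.from_quat(s["ee_rot"]).as_matrix()[:2,:2],s["qpos"],f["origin"])
E
```

```text
time: 5.15
tool_pos: [0.6251, 0.056, 0.0455]
ee_rot: [-0.019, 1.0, -0.001, -0.001]
force: [-4.4, -4.9, 8.0]
gripper_width: 0.0134
grasp_force: 20.0
time: 6.07
tool_pos: [0.6281, 0.0573, 0.2281]
ee_rot: [-0.019, 1.0, -0.0, 0.003]
force: [-0.4, 0.6, -0.7]
gripper_width: 0.0499
grasp_force: 0.0
[0.62658943 0.05727042 0.22573974] [[-0.99929934 -0.03737228]
 [-0.03737244  0.99930141]] [-1.85734662e-02  3.96904397e-01  1.44188660e+00 -5.95674437e-06
  1.30076701e+00 -1.62674931e+00] [0.55870922 0.05487236 0.38960759]
```

View pics/w2.png

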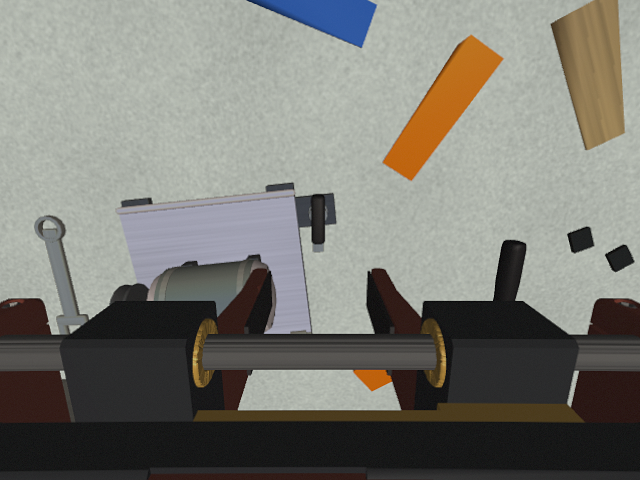

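The finger is off the plate: the bar stands along the image column at (318,218), pointing toward the hinge. Its angle is about 1.45 rad. Next is the hover over the wedge.

```bash
python3 -m jog '[[[8,1.77,2.645,0,0],[8,1.77,2.645,0,0],[8,1.77,2.645,0,0],[8,1.77,2.645,0,0],[8,1.77,2.645,0,0],[8,1.77,2.645,0,0],[8,1.77,2.645,0,0],[8,1.77,2.645,0,0],[8,1.77,2.645,0,0],[8,1.77,2.645,0,0],[8,0,0,0,-0.101],[8,0,0,0,-0.101],[8,0,0,0,-0.101],[8,0,0,0,-0.101],[8,0,0,0,-0.1],[8,0,0,0,0],[8,0,0,0,0],[8,0,0,0,0]]]'
python3 - <<'E'
from h import *
import pickle
w2=pickle.load(open("w2.pkl","rb"))
e1,e2=onplane(w2,119,211,.016),onplane(w2,296,193,.016);print("edge",e1,e2)
f=manip.grab_frame("wrist");pickle.dump(f,open("w3.pkl","wb"));save(f,"pics/w3.png")
t=manip.grab_frame("top");pickle.dump(t,open("t3.pkl","wb"))
s=manip.state();print(s["tool_pos"],R.from_quat(s["ee_rot"]).as_matrix()[:2,:2],s["qpos"],f["origin"])
E
```

```text
time: 7.62
tool_pos: [0.4389, 0.3145, 0.2236]
ee_rot: [-0.266, 0.964, -0.0, -0.001]
force: [0.4, -0.3, -0.3]
gripper_width: 0.08
grasp_force: 0.0
edge [ 0.63519151 -0.16992269  0.016     ] [0.60685281 0.03079328 0.016     ]
[0.43923081 0.31467977 0.22411743] [[-0.85806783 -0.51353551]
 [-0.51353522  0.85806834]] [ 4.93827477e-01  2.72448830e-01  1.63625181e+00 -3.26995516e-05
  1.23397924e+00 -1.61625808e+00] [0.38053037 0.27928375 0.38575441]
```

View pics/w3.png

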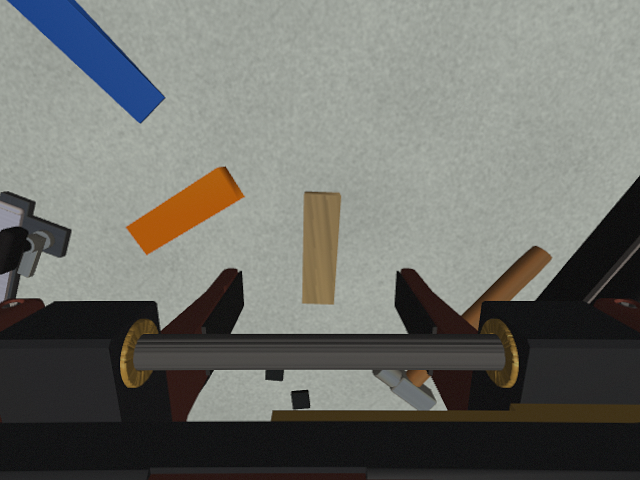

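The wedge lies centred between the open fingers. Its thick end runs from (304,192) to (340,192) and its thin end from (302,304) to (334,304). I'll compute the remaining offset.

Run:
```python
from h import *
import pickle
f=pickle.load(open("w3.pkl","rb"));t=pickle.load(open("top0.pkl","rb"))
A=[onplane(f,*p,.032) for p in((304.5,194),(340,194))];B=[onplane(f,*p,.004) for p in((302.5,304),(334.5,304))]
a=(A[0]+A[1])/2;b=(B[0]+B[1])/2;d=b-a;d[2]=0;L=np.linalg.norm(d);d/=L
g=a+d*.03;print(a,b,L,np.arctan2(d[1],d[0]),"grip",g)
for p,q in(((304.5,194),(208.75,327)),((340,194),(221.25,319.5)),((302.5,304),(186.5,282.25)),((334.5,304),(198,274.75))):
    for qq in((p,q),):print(two(f,p,t,q))
    for o in((208.75,327),(221.25,319.5),(186.5,282.25),(198,274.75)):pass
M=R.from_quat(manip.state()["ee_rot"]).as_matrix();p=manip.state()["tool_pos"];print("tool delta cm",M.T@(np.array([g[0],g[1],0])-[p[0],p[1],0])*100, "tool y ang",np.arctan2(M[1,1],M[0,1])-np.pi/2)
```

```text
[0.41529918 0.3042707  0.032     ] [0.53851787 0.37322739 0.004     ] 0.14120152748402448 0.5102054864492415 grip [0.4414785 0.3189214 0.032    ]
(array([0.40331762, 0.28305077, 0.18893669]), np.float64(0.004461980304261866))
(array([ 0.4396079 ,  0.37690747, -0.4538835 ]), np.float64(0.0009092859569309544))
(array([0.51142634, 0.3497234 , 0.09679929]), np.float64(0.024678632827548553))
(array([ 0.54546637,  0.38361711, -0.03581625]), np.float64(0.03609624323661825))
tool delta cm [-0.41068948  0.24853344 -0.00044201] tool y ang 0.5393000437101452
```

```bash
python3 -m jog '[[[7,-0.3,0.15,3.5,0.015],[7,0,0,3.5,0],[7,0,0,3.5,0],[7,0,0,3.5,0],[7,0,0,3.5,0],[7,0,0,2.3,0],[7,0,0,1.3,0],[7,0,0,0.6,0],[7,0,0,0.1,0],[7,0,0,0,0],[7,0,0,0,0]]]'
python3 -m jog '[[[2,0,0,0,0],[2,0,0,0,0],[2,0,0,0,0],[2,0,0,0,0],[2,0,0,0,0],[2,0,0,0,0],[2,0,0,0,0],[2,0,0,0,0]]]' 45
```

```text
time: 8.63
tool_pos: [0.4422, 0.3181, 0.0077]
ee_rot: [-0.26, 0.966, 0.0, 0.001]
force: [-0.3, 0.2, 0.0]
gripper_width: 0.0702
grasp_force: 0.0
time: 9.3
tool_pos: [0.4414, 0.3178, 0.0069]
ee_rot: [-0.26, 0.966, 0.0, 0.0]
force: [-1.5, -0.0, 5.6]
gripper_width: 0.0397
grasp_force: 44.9
```

```bash
python3 -m jog '[[[2,0,0,-1,0],[2,0,0,-3,0],[2,0,0,-3,0],[2,0,0,-3,0],[2,0,0,0,0.096],[2,0,0,0,0.096],[2,0,0,0,0.096],[2,0,0,0,0.096],[2,0.09,-3.4,0,0],[2,0.09,-3.4,0,0],[2,0.09,-3.4,0,0],[2,0.09,-3.4,0,0],[2,0.09,-3.4,0,0],[2,0.09,-3.4,0,0],[2,0.09,-3.4,0,0],[2,0.09,-3.4,0,0],[2,0.09,-3.4,0,0],[2,0.09,-3.4,0,0],[2,0.09,-3.4,0,0],[2,0.09,-3.4,0,0]]]'
python3 -m jog '[[[2,0,0,0,0],[2,0,0,0,0],[2,0,0,0,0]]]'
python3 - <<'E'
from h import *
import pickle
f=manip.grab_frame("wrist");pickle.dump(f,open("w4.pkl","wb"))
t=manip.grab_frame("top");s=manip.grab_frame("scene")
pickle.dump((t,s),open("ts4.pkl","wb"))
c=lambda a,u,v,w,h,k:cv2.resize(a[v:v+h,u:u+w,::-1],None,fx=k,fy=k,interpolation=cv2.INTER_CUBIC)
cv2.imwrite("pics/c4.png",np.hstack([c(t["color"],290,150,130,200,3),c(s["color"],240,130,130,200,3)]))
s=manip.state();print(s["tool_pos"],R.from_quat(s["ee_rot"]).as_matrix()[:2,:2],s["grasp_force"],s["gripper_width"])
E
```

```text
time: 10.97
tool_pos: [0.4881, -0.0894, 0.1071]
ee_rot: [-0.071, 0.997, -0.0, -0.0]
force: [1.0, 0.3, -1.0]
gripper_width: 0.0394
grasp_force: 44.9
time: 11.22
tool_pos: [0.4878, -0.0873, 0.1067]
ee_rot: [-0.071, 0.998, 0.0, -0.0]
force: [0.9, -0.0, -1.6]
gripper_width: 0.0394
grasp_force: 44.9
[ 0.48786255 -0.08633122  0.10663187] [[-0.98968517 -0.1432571 ]
 [-0.14325747  0.98968537]] 44.92430512793362 0.0400199786703002
```

View pics/c4.png

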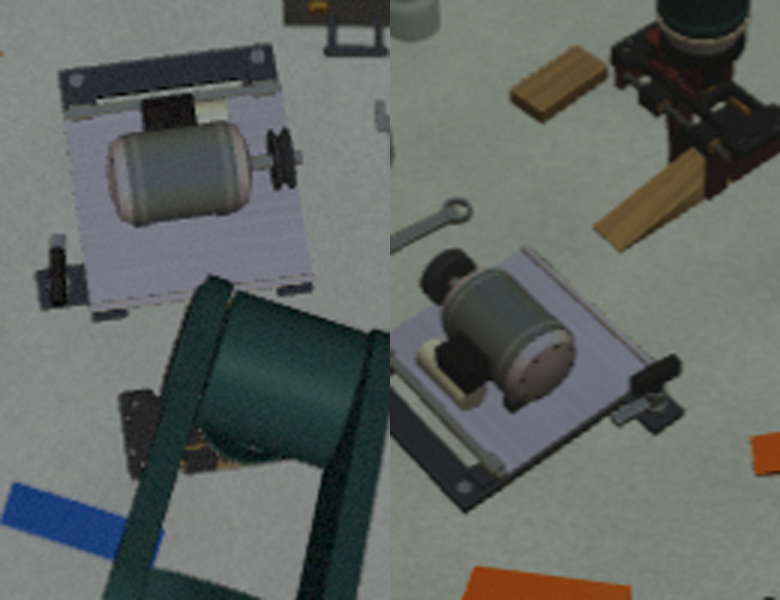

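The clamp finger is clear, and the wedge is held level with its thin end toward the edge. I'm lowering it to the counter.

```bash
python3 -m jog '[[[2,0,-0.3,3,0],[2,0,0,3,0],[2,0,0,2,0],[2,0,0,1.2,0],[2,0,0,0.4,0],[2,0,0,0.2,0],[2,0,0,0.15,0],[2,0,0,0,0],[2,0,0,0,0],[2,0,0,0,0]]]' 55
```

```text
time: 12.2
tool_pos: [0.4895, -0.0909, 0.008]
ee_rot: [-0.071, 0.997, -0.0, 0.001]
force: [0.0, -0.2, -0.9]
gripper_width: 0.0399
grasp_force: 54.9
```

```bash
python3 -m jog '[[[2,-1,0,0,0],[2,-1,0,0,0],[2,-1,0,0,0],[2,-1,0,0,0],[2,-0.5,0,0,0],[2,0,0,0,0],[2,0,0,0,0]]]'
```

```text
time: 12.78
tool_pos: [0.5336, -0.0842, 0.007]
ee_rot: [-0.071, 0.997, -0.0, -0.0]
force: [-0.1, -0.1, -1.3]
gripper_width: 0.0394
grasp_force: 54.9
```

```bash
python3 -m jog '[[[2,0,0,0.1,0],[2,0,0,0,0],[2,0,0,0,0],[2,0,0,0,0]]]';python3 -m jog '[[[2,-0.6,0,0,0],[2,-0.6,0,0,0],[2,-0.3,0,0,0],[2,0,0,0,0],[2,0,0,0,0]]]'
```

```text
time: 13.12
tool_pos: [0.5335, -0.0842, 0.007]
ee_rot: [-0.071, 0.997, -0.0, 0.0]
force: [0.8, 1.1, 6.8]
gripper_width: 0.0397
grasp_force: 54.9
time: 13.53
tool_pos: [0.5458, -0.0821, 0.0069]
ee_rot: [-0.071, 0.997, 0.0, -0.002]
force: [-7.0, 0.5, 13.7]
gripper_width: 0.0398
grasp_force: 54.9
```

```bash
for i in 1; do python3 -m jog '[[[2,-0.3,0,0,0],[2,-0.2,0,0,0],[2,0,0,0,0],[2,0,0,0,0]]]'; python3 -m jog '[[[2,-0.3,0,0,0],[2,-0.2,0,0,0],[2,0,0,0,0],[2,0,0,0,0]]]'; python3 -m jog '[[[2,-0.3,0,0,0],[2,-0.2,0,0,0],[2,0,0,0,0],[2,0,0,0,0]]]';done
python3 - <<'E'
from h import *
import pickle
f=manip.grab_frame("wrist");s=manip.grab_frame("scene");t=manip.grab_frame("top")
pickle.dump((f,s,t),open("p5.pkl","wb"))
E
```

```text
time: 13.87
tool_pos: [0.5499, -0.0814, 0.007]
ee_rot: [-0.071, 0.997, 0.0, -0.002]
force: [-8.6, -1.3, 14.6]
gripper_width: 0.0398
grasp_force: 54.9
time: 14.2
tool_pos: [0.5549, -0.0807, 0.007]
ee_rot: [-0.071, 0.997, 0.0, -0.002]
force: [-8.3, -1.7, 14.9]
gripper_width: 0.0397
grasp_force: 54.9
time: 14.53
tool_pos: [0.5588, -0.08, 0.0069]
ee_rot: [-0.071, 0.997, 0.0, -0.003]
force: [-10.9, -1.3, 17.7]
gripper_width: 0.0397
grasp_force: 54.9
```

```bash
python3 -m jog '[[[2,-0.2,0,0,0],[2,-0.1,0,0,0],[2,0,0,0,0],[2,0,0,0,0]]]';python3 -m jog '[[[2,-0.2,0,0,0],[2,-0.1,0,0,0],[2,0,0,0,0],[2,0,0,0,0]]]'; python3 -m jog '[[[2,-0.2,0,0,0],[2,-0.2,0,0,0],[2,0,0,0,0],[2,0,0,0,0]]]'; python3 -m jog '[[[2,-0.2,0,0,0],[2,-0.2,0,0,0],[2,0,0,0,0],[2,0,0,0,0]]]'
python3 - <<'E'
from h import *
import pickle
f=manip.grab_frame("wrist");s=manip.grab_frame("scene");t=manip.grab_frame("top")
pickle.dump((f,s,t),open("p6.pkl","wb"))
f0,s0,t0=pickle.load(open("p5.pkl","rb"))
def g(a,u,v,w,h): return cv2.cvtColor(a["color"][v:v+h,u:u+w],cv2.COLOR_RGB2GRAY).astype(np.float32)
sc=pickle.load(open("ts4.pkl","rb"))[1]
for n,b in(("motor",(250,210,55,60)),("front edge R",(280,208,25,25)),("hinge bar",(240,255,35,40)),("wallpanel",(180,280,90,100))):
    w=cv2.createHanningWindow((b[2],b[3]),cv2.CV_32F)
    print(n,[np.round(cv2.phaseCorrelate(g(sc,*b),g(x,*b),w),2) for x in(s0,s)])
save(f,"pics/w6.png")
E
```

```text
time: 15.02
tool_pos: [0.559, -0.08, 0.0069]
ee_rot: [-0.071, 0.997, 0.0, -0.006]
force: [-17.0, -5.2, 23.9]
gripper_width: 0.0394
grasp_force: 55.0
time: 15.35
tool_pos: [0.5599, -0.0798, 0.0066]
ee_rot: [-0.072, 0.997, 0.0, -0.008]
force: [-21.4, -7.9, 24.9]
gripper_width: 0.0396
grasp_force: 55.0
time: 15.68
tool_pos: [0.5623, -0.079, 0.0063]
ee_rot: [-0.072, 0.997, 0.001, -0.009]
force: [-24.3, -8.1, 26.9]
gripper_width: 0.04
grasp_force: 55.0
time: 16.02
tool_pos: [0.5655, -0.078, 0.0062]
ee_rot: [-0.072, 0.997, 0.001, -0.01]
force: [-24.9, -6.8, 26.9]
gripper_width: 0.0394
grasp_force: 55.0Traceback (most recent call last):
  File "<stdin>", line 10, in <module>
    return _wrapfunc(a, 'round', decimals=decimals, out=out)
    return _wrapit(obj, method, *args, **kwds)
    conv = _array_converter(obj)
ValueError: setting an array element with a sequence. The requested array has an inhomogeneous shape after 1 dimensions. The detected shape was (2,) + inhomogeneous part.
```

```bash
python3 -m jog '[[[2,-0.2,0,-0.03,0],[2,-0.2,0,-0.03,0],[2,-0.2,0,0,0],[2,0,0,0,0],[2,0,0,0,0]]]'; python3 -m jog '[[[2,-0.2,0,0,0],[2,-0.2,0,0,0],[2,0,0,0,0],[2,0,0,0,0]]]'
cat > m.py <<'E'
from h import *
import pickle,sys
f=manip.grab_frame("wrist");s=manip.grab_frame("scene")
def g(a,u,v,w,h): return cv2.cvtColor(a["color"][v:v+h,u:u+w],cv2.COLOR_RGB2GRAY).astype(np.float32)
f0,s0,t0=pickle.load(open("p5.pkl","rb"));f6,s6,t6=pickle.load(open("p6.pkl","rb"))
sc=pickle.load(open("ts4.pkl","rb"))[1]
for n,b in(("motor",(250,210,55,60)),("front edge R",(280,208,25,25)),("hinge bar",(240,255,35,40)),("panel",(180,280,90,100))):
    w=cv2.createHanningWindow((b[2],b[3]),cv2.CV_32F)
    print(n,[np.round(cv2.phaseCorrelate(g(sc,*b),g(x,*b),w)[0],2) for x in(s0,s6,s)])
c=cv2.resize(s["color"][190:290,230:360,::-1],None,fx=4,fy=4,interpolation=cv2.INTER_CUBIC)
cv2.imwrite(sys.argv[1],c)
K=np.array(s["intrinsics"]);o=np.array(s["origin"])
def proj(p):
    q=rot(s).T@(np.array(p)-o);x=np.array([q[0],-q[1]])/-q[2];x=x*(1+s["k1"]*(x@x));return K[:2,:2]@x+K[:2,2]
for p in((.618,-.072,.014),(.61,.02,.014),(.68,-.06,.107)): 
    print("px per 1mm up",p,proj(p),proj((p[0],p[1],p[2]+.001))-proj(p))
E
python3 m.py pics/s7.png
```

```text
time: 16.58
tool_pos: [0.5729, -0.0766, 0.0062]
ee_rot: [-0.072, 0.997, 0.001, -0.008]
force: [-20.8, -3.8, 19.1]
gripper_width: 0.0396
grasp_force: 55.0
time: 16.92
tool_pos: [0.5767, -0.076, 0.0062]
ee_rot: [-0.072, 0.997, 0.001, -0.009]
force: [-20.2, -3.1, 18.7]
gripper_width: 0.0397
grasp_force: 55.0
motor [array([0.04, 0.02]), array([-0.02,  0.03]), array([-0.19, -0.13])]
front edge R [array([0.53, 0.43]), array([-0.07, -0.21]), array([0.6 , 0.48])]
hinge bar [array([0.06, 0.01]), array([-0.06, -0.03]), array([-0.12,  0.1 ])]
panel [array([-0.01, -0.02]), array([ 0.1, -0. ]), array([ 0.02, -0.04])]
px per 1mm up (0.618, -0.072, 0.014) [306.87449636 232.3655036 ] [-0.00957223 -0.2224148 ]
px per 1mm up (0.61, 0.02, 0.014) [326.54856317 252.7585139 ] [-4.03388628e-05 -2.18800304e-01]
px per 1mm up (0.68, -0.06, 0.107) [288.50318289 222.86904944] [-0.01962961 -0.24174421]
```

View pics/s7.png

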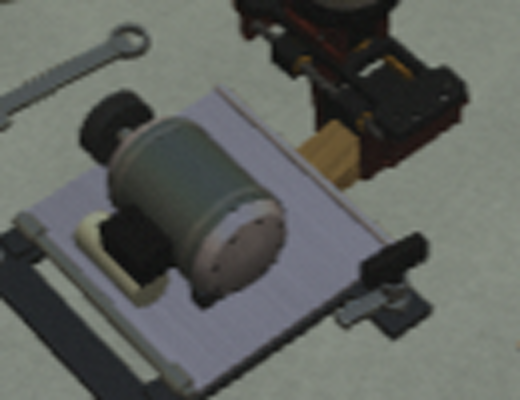

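The scene crop shows the wedge going in square under the middle of the free edge, with the clamp finger clear and the fingers outside the plate. I'll check for grip slip in the wrist view, and for lift by averaging frames.

```bash
cat > m2.py <<'E'
from h import *
import pickle
f0,s0,t0=pickle.load(open("p5.pkl","rb"));f6=pickle.load(open("p6.pkl","rb"))[0];w4=pickle.load(open("w4.pkl","rb"))
f=manip.grab_frame("wrist")
for n,x in(("w4",w4),("p5",f0),("p6",f6),("now",f)):
    m=cv2.inRange(cv2.cvtColor(x["color"],cv2.COLOR_RGB2HSV),(8,60,60),(24,200,255));m[:,:250]=0;m[:,390:]=0;m[330:]=0;m[:100]=0
    q=max(cv2.findContours(m,0,2)[0],key=cv2.contourArea);print(n,cv2.boundingRect(q),cv2.contourArea(q))
ss=[manip.grab_frame("scene") for _ in range(8)]
g=lambda a:cv2.cvtColor(a["color"],cv2.COLOR_RGB2GRAY).astype(np.float32)
A=g(s0);A=(A+g(pickle.load(open("ts4.pkl","rb"))[1])+g(pickle.load(open("scene0.pkl","rb"))))/3;B=np.mean([g(x) for x in ss],0)
for n,(u,v,w,h) in(("motor",(252,215,50,50)),("motor end",(275,238,30,32)),("pulley",(247,210,25,22)),("box",(262,240,25,28)),("spanner",(215,190,55,35)),("grip frame bar",(222,245,40,50))):
    W=np.eye(2,3,dtype=np.float32);cc,W=cv2.findTransformECC(A[v:v+h,u:u+w],B[v:v+h,u:u+w],W,cv2.MOTION_TRANSLATION,(3,200,1e-6),None,3);print(n,W[:,2].round(2),round(cc,4))
save(f,"pics/w8.png")
E
python3 m2.py
```

```text
w4 (274, 232, 92, 98) 8351.0
p5 (274, 232, 92, 98) 8343.0
p6 (273, 229, 93, 101) 8585.5
now (273, 229, 93, 101) 8592.5
motor [-0.25 -0.14] 0.9863
motor end [-0.19 -0.2 ] 0.9853
pulley [-0.25 -0.14] 0.9795
box [-0.14 -0.05] 0.995
spanner [-0.18 -0.04] 0.9933
grip frame bar [-0.05 -0.03] 0.9989
```

View pics/w8.png

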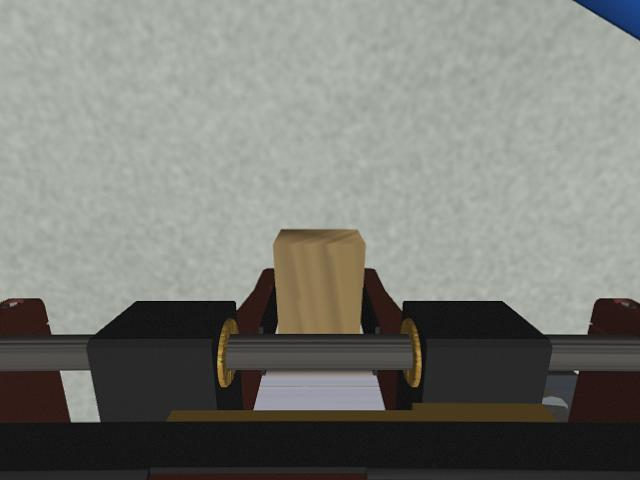

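There is little slip: the thick end moved about 3 px, or 1.3 mm. The motor's image shift of (-0.25, -0.14) px fits a lift of about 3.4 mm, which agrees with the insertion depth. I'll push slightly further to centre it in the range, let it settle and hand in.

```bash
python3 -m jog '[[[2,-0.15,0,0,0],[2,-0.1,0,0,0],[2,0,0,0,0],[2,0,0,0,0],[2,0,0,0,0],[2,0,0,0,0],[2,0,0,0,0],[2,0,0,0,0],[2,0,0,0,0],[2,0,0,0,0]]]'
python3 m2.py | sed -n '3,7p'
python3 -c "
from bench import manip
s=manip.state();print(s['tool_pos'],s['force'],s['grasp_force'],s['dq'].round(4));print(manip.close_job())"
```

```text
time: 18.3
tool_pos: [0.5789, -0.0756, 0.0062]
ee_rot: [-0.072, 0.997, 0.001, -0.009]
force: [-20.1, -3.3, 19.4]
gripper_width: 0.0396
grasp_force: 55.0
p6 (273, 229, 93, 101) 8585.5
now (273, 229, 93, 101) 8580.5
motor [-0.31 -0.17] 0.9834
motor end [-0.23 -0.21] 0.9795
pulley [-0.31 -0.2 ] 0.9712
[ 0.57894878 -0.07560687  0.00619241] [-21.16086137  -2.74670048  19.63430232] 55.00146738253534 [-0.001  -0.0009  0.0001 -0.0008  0.0006  0.0009]
the job is handed in; nothing more can be done
None
```

I handed the job in with the clamp turned clear to about 1.45 rad and the wedge about 69 mm in under the middle of the free edge, still held. The edge is about 4 mm above its rests, estimated from the insertion depth and consistent with the small camera shift; no verdict was returned.

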